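# Unstack the ingredient tins at the pasta machine

## Robot

A 7-joint arm with a two-finger parallel gripper is mounted at the origin on the work surface. World frame = base frame: x ahead of the robot, y to its left, z up, the work surface at z = 0. Lengths are in mm, angles in rad, forces in N, time in s.
With the tool pointing down it reaches from about 400 to 900 mm from the base axis. Payload 5.6 kg.
Tool frame: the origin (TCP) lies midway between the tips of the shut fingers; the grasp point (between the pads) lies 19 mm behind it (env.grasp_offset is the distance from the TCP to the grasp point, in mm); z points along the fingers, y is the direction in which the jaws open and shut (so a half turn about z gives the same grasp; the last joint's range is limited). The gripper opens to 92 mm and grips with 3 to 60 N. Pads are 20 mm wide; open, the fingers measure 128 mm over their backs; the gripper's body (75 mm by 189 mm) begins 69 mm behind the grasp point.
Start: joints at [1.159, 0.468, -0.012, 1.603, 0.006, 1.071, -0.056], TCP at [234.282, -606.317, 214.592] pointing down, gripper open.
Joint ranges: [-2.53, 2.53], [-0.31, 2.02], [-1.57, 1.55], [0.28, 2.44], [-1.29, 4.43], [0.15, 1.84], [-2.92, 2.92]. Speed limits (rad/s): [2.57, 2.57, 3.14, 3.14, 3.14, 3.14, 3.14].

## Interface

Orientations are given as a unit quaternion [x, y, z, w].
In Python, from cell import env gives the robot as it stands.
- The arm moves only by the tool drive_tool, never from a script. Its arguments are lists of equal length, an entry for each row: "offset": the shift along the tool's x, y, z in cm, a list of three; "spin": the turn about the tool's z in rad. In form: {"offset": [[dx, dy, dz], ...], "spin": [spin, ...]}. A call has 1 to 12 rows; each row shifts and turns the commanded pose from where the row before left it, along the tool's axes as they then stand; what a row does not reach is not made up. A row lasts 1/8 s, in which the tool goes at most 62.5 mm and 10.7 degrees, less where a joint would pass 70% of its speed; a pose out of reach is approached as far as the arm can. A call is refused whole if a number of a shift passes 6.25 or a number of a turn 0.188, either way. A call with a gripper value outside its range is refused whole. "jaw" is the opening in per cent of the stroke, from 0 (shut) to 100 (fully open), set as the call begins (left out, the last holds). The fingers move at their own pace and stop on an object; "force" is the grip in N (left out, the last holds). Time passes only in rows, so rows that do not move let the fingers close. It gives the time, the measured TCP pose, the force and the opening at its end, in the units of the state.
- env.sense(): the state, without advancing time (a new reading comes with each control period).
- env.read_camera(name): name is "scene" or "top" or "wrist"; returns a dict with "frame" (480x640x3 uint8, red, green, blue), "K" (3x3 intrinsics, pixels), "cam_to_world" (4x4, takes a point from camera to world coordinates); the wrist camera has in their place "mount" (4x4, takes a point from camera to tool coordinates, whose origin is the TCP and whose axes are the flange's). Camera axes: x right, y up, looking along -z (the intrinsics and any distortion apply to the point x, -y, -z); pixel columns grow to the right and rows downward; lengths in mm; the calibration is good to about 2 mm. A picture is of the moment at which its call begins: read the wrist's pose just before it. There is no depth.
- env.sign_off(): hands the job in, once; it reports no verdict.
Trained networks look in the newest picture that a camera, given by its name, has taken for a name from the list of things; names that differ only in an ending like _2 or _b are one class to them, and where a whole thing is asked for, a point or a joint stands for the part that bears it (a point fixed in the world has none). Each returns a list of dicts, best first, with "conf" (0 to 1); they miss things now and then, are a little off and sometimes report something else, mostly with a low value. They report only what shows in the picture. A call takes as long as a camera call. They do not tell look-alikes from the thing itself.
- env.boxes_of(camera, query): "pixel" ([column, row] in pixels, amid what is visible of it).
- env.pinpoint(camera, query): "pixel" ([column, row] in pixels: a listed point, or the origin of a listed thing).
The state is a dict: "t": time; "qpos": joint angles; "qvel": joint speeds; "joint_torque": joint torques, N m; "position": TCP position; "orientation": TCP orientation; "ft_force": force on the tool from outside, world axes, zero at the start; "moment": the same for the moment, N m; "grip_width": opening from 0.0 (shut) to 1.0 (fully open).
Only numpy, scipy, OpenCV 4.12 (cv2) and the standard library are available. Lean on these libraries where they do the work, as an engineer would, in place of code of your own. Each camera call takes 0.05 s, during which the arm holds its last target.

## Task

The four ingredient tins came out of the cupboard stacked two and two on the wooden board; take the stacks apart and set each tin upright on the coaster of its own colour, standing wholly on it with no edge overhanging. Set the tins down rather than dropping them, tip none over, and leave the spice jar and the pastry brush where they are.

Things in the scene. Friction and masses are not known exactly. Their poses are not given: they have to be found in the camera images.
- blue_tin: Wide blue-lidded round aluminium tin, 62 mm diameter, 60 mm tall, straight sides, flat blue lid flush with the sides; about 0.3 kg, shut for good. It starts on a pale wooden board (fixed, 15 mm thick, 110 x 270 mm) with one of the small tins standing centred on its lid, so a 10 mm ring of the lid shows. Origin: centre of its underside, z up.
- yellow_tin: Wide yellow-lidded round aluminium tin, 62 mm diameter, 60 mm tall, straight sides, flat yellow lid flush with the sides; about 0.3 kg, shut for good. It starts on a pale wooden board (fixed, 15 mm thick, 110 x 270 mm) with one of the small tins standing centred on its lid, so a 10 mm ring of the lid shows. Origin: centre of its underside, z up.
- red_tin: Small red-lidded round aluminium tin, 42 mm diameter, 45 mm tall, straight sides, flat red lid flush with the sides; about 0.14 kg, shut for good. It starts on top of one of the two wide tins (either one), its underside 75 mm above the table. Origin: centre of its underside, z up.
- green_tin: Small green-lidded round aluminium tin, 42 mm diameter, 45 mm tall, straight sides, flat green lid flush with the sides; about 0.14 kg, shut for good. It starts on top of one of the two wide tins (either one), its underside 75 mm above the table. Origin: centre of its underside, z up.
- blue_coaster: Flat round blue coaster, 86 mm diameter, 5 mm thick, fixed to the table; the place for the wide blue tin. Origin: centre of its underside, on the table top.
- yellow_coaster: Flat round yellow coaster, 86 mm diameter, 5 mm thick, fixed to the table; the place for the wide yellow tin. Origin: centre of its underside, on the table top.
- red_coaster: Flat round red coaster, 66 mm diameter, 5 mm thick, fixed to the table; the place for the small red tin. Origin: centre of its underside, on the table top.
- green_coaster: Flat round green coaster, 66 mm diameter, 5 mm thick, fixed to the table; the place for the small green tin. Origin: centre of its underside, on the table top.
- jar: Small glass spice jar with a steel cap, 44 mm diameter, 55 mm tall, loose, standing among the coasters; not to be moved. Origin: centre of its underside.
- brush: Grey silicone pastry brush lying flat on the table to the left, 195 mm long (from -105 to +90 mm along its x axis; bristles towards +x), 36 mm wide, 13 mm high; not to be moved. Origin: under its middle, on the table. The rest of the equipment (rolling pin, colander, acrylic box, pasta machine, ravioli stamp, egg bowl, bench scraper) stands clear of the tins and coasters, at the far edge and the sides, nothing over 160 mm high.
There are look-alikes about, which are no part of the job. Of the things that look like the green_tin, the largest one is meant. There is more than one size of the red_tin; the job needs the largest.

How it is judged (in metres and radians):
At the end, for the whole second after the job is handed in: Each of the four tins is released and at rest, upright (within 0.1 rad), standing on the coaster of its own colour with its centre within 13 mm of the coaster's centre and its underside on the coaster (horizontal distance between blue_tin and blue_coaster below 0.013 m and z of blue_tin in the frame of blue_coaster between 0.002 and 0.009 m and angle between each of blue_tin, yellow_tin, red_tin, green_tin's own z axis and vertical below 0.1 rad and linear speed of each of blue_tin, yellow_tin, red_tin, green_tin below 0.02 m/s and horizontal distance between yellow_tin and yellow_coaster below 0.013 m and z of yellow_tin in the frame of yellow_coaster between 0.002 and 0.009 m and horizontal distance between red_tin and red_coaster below 0.013 m and z of red_tin in the frame of red_coaster between 0.002 and 0.009 m and horizontal distance between green_tin and green_coaster below 0.013 m and z of green_tin in the frame of green_coaster between 0.002 and 0.009 m); the robot touches nothing.
It fails at once if a tin is tipped over (angle between any of blue_tin, yellow_tin, red_tin, green_tin's own z axis and vertical above 0.6 rad).
It fails at once if a tin is dropped onto its coaster (from more than about 2 cm) ((horizontal distance between blue_tin and blue_coaster below 0.04 m and z of blue_tin in the frame of blue_coaster below 0.025 m and linear speed of blue_tin above 0.6 m/s) or (horizontal distance between yellow_tin and yellow_coaster below 0.04 m and z of yellow_tin in the frame of yellow_coaster below 0.025 m and linear speed of yellow_tin above 0.6 m/s) or (horizontal distance between red_tin and red_coaster below 0.04 m and z of red_tin in the frame of red_coaster below 0.025 m and linear speed of red_tin above 0.6 m/s) or (horizontal distance between green_tin and green_coaster below 0.04 m and z of green_tin in the frame of green_coaster below 0.025 m and linear speed of green_tin above 0.6 m/s)).
It fails at once if the jar is shoved out of its place (more than 30 mm) (distance of jar from where it was at the start of the episode above 0.03 m).
It fails at once if the brush is shoved out of its place (more than 30 mm) (distance of brush from where it was at the start of the episode above 0.03 m).
It also fails if it takes over 96 s, if anything falls off the work surface, if the arm or the gripper's body presses on something with over 40 N, if the wrist force passes 120 N, or if a joint passes its speed limit or range.

## Working session

There is one attempt and no reset: what is moved stays moved. The work goes in short steps, Python scripts to look and compute and a tool call to move; the robot and the scene stay as the last step left them, time stands still between calls to the robot, and variables do not carry over. Pictures are saved under pics/ and viewed, and the job is handed in when it is done.

Besides the shell and the picture viewer there is one more tool, called after ">>>" as a command line: name --pt "numbers of a row" for each row, then --argument value for the rest. drive_tool: Moves the arm, as the interface text tells. Its arguments: {"type":"object","properties":{"offset":{"type":"array","items":{"type":"array","items":{"type":"number"}}},"spin":{"type":"array","items":{"type":"number"}},"jaw":{"type":"number"},"force":{"type":"number"}},"required":["offset","spin"]}

```bash
mkdir -p pics; ls
python3 - <<'E'
from cell import env
import cv2
print(env.sense())
for c in ("scene","top"):
    r=env.read_camera(c); cv2.imwrite(f"pics/{c}0.png",r["frame"][:,:,::-1]); print(c,r["K"],r["cam_to_world"])
    for n in ["blue_tin","yellow_tin","red_tin","green_tin","blue_coaster","yellow_coaster","red_coaster","green_coaster","jar","brush"]:
        print(n,[(d["pixel"],round(d["conf"],2)) for d in env.boxes_of(c,n)],[(d["pixel"],round(d["conf"],2)) for d in env.pinpoint(c,n)])
E
```

```text
pics
{'t': 0.0, 'qpos': array([ 1.15901693,  0.46840241, -0.01161671,  1.6036062 ,  0.00602738,
        1.0713692 , -0.05629993]), 'qvel': array([-0.0005163 ,  0.000885  ,  0.00031436,  0.00170519,  0.00016034,
        0.0002615 ,  0.00070398]), 'joint_torque': array([-1.61605876e-04, -5.20586622e+01, -1.23531057e-02, -2.43754756e+01,
       -5.65119192e-02,  1.72495586e-02,  1.59360948e-04]), 'position': array([ 234.04050522, -605.7929059 ,  213.63118806]), 'orientation': array([ 9.83051478e-01,  1.83327642e-01, -2.28866524e-04, -8.45021866e-04]), 'ft_force': array([ 0.10640074,  0.64325602, -0.28942479]), 'moment': array([ 0.00281976,  0.03089937, -0.02486732]), 'grip_width': 1.0019206691107505}
scene [[579.55622714   0.         319.95410706]
 [  0.         579.55622714 241.24803313]
 [  0.           0.           1.        ]] [[ 2.33404119e-01 -7.32705858e-01  6.39268835e-01  1.21626497e+03]
 [ 9.72282677e-01  1.66563942e-01 -1.64081838e-01 -1.28799778e+02]
 [ 1.37445868e-02  6.59847391e-01  7.51273923e-01  9.16950699e+02]
 [ 0.00000000e+00  0.00000000e+00  0.00000000e+00  1.000000
[... 1561 characters left out ...]
53.9], 0.45), ([281.8, 275.3], 0.22)]
green_tin [([335.5, 253.8], 0.65), ([362.2, 211.6], 0.53), ([382.2, 249.8], 0.46)] [([360.5, 212.5], 0.72), ([335.1, 256.1], 0.56), ([379.7, 246.9], 0.49)]
blue_coaster [([280.7, 204.3], 0.78)] [([283.2, 205.4], 0.65), ([337.7, 261.8], 0.64)]
yellow_coaster [([209.0, 260.8], 0.68)] [([210.4, 259.5], 0.76), ([275.8, 267.6], 0.38)]
red_coaster [([450.2, 258.3], 0.65)] [([452.3, 256.3], 0.94), ([402.2, 199.4], 0.29)]
green_coaster [([404.6, 203.2], 0.67)] [([405.0, 200.0], 0.88), ([451.3, 255.2], 0.53)]
jar [([321.1, 195.1], 0.77)] [([324.8, 200.0], 0.5)]
brush [([178.9, 182.7], 0.61), ([402.7, 200.0], 0.19)] [([177.3, 192.4], 0.91), ([323.4, 198.4], 0.59)]
```

View pics/scene0.png

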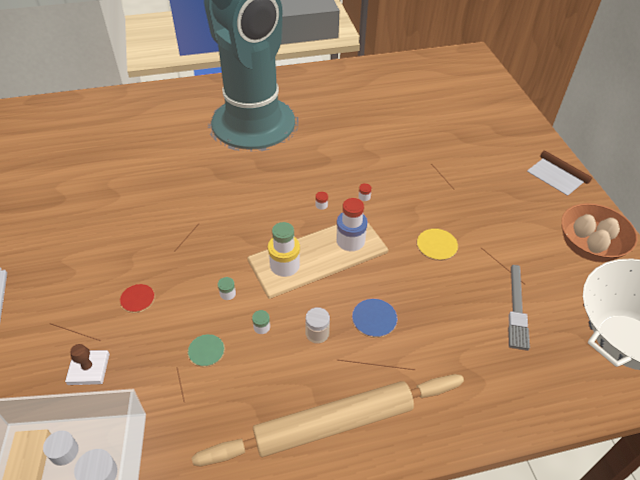

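View pics/top0.png

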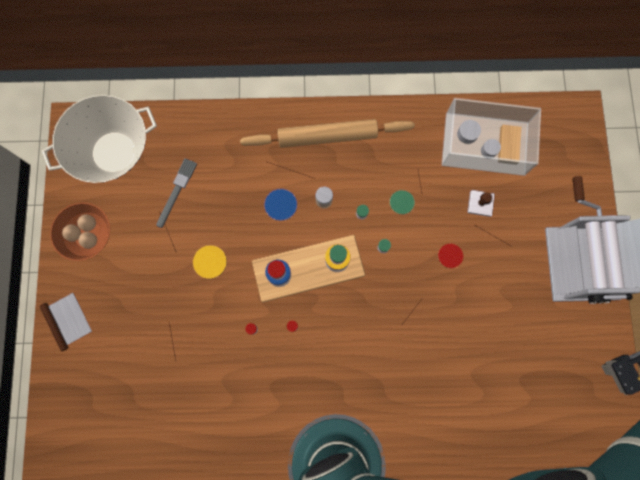

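Run:
```python
import cv2
a=cv2.imread("pics/top0.png")[150:360,150:480]
cv2.imwrite("pics/top0c.png",cv2.resize(a,None,fx=2.4,fy=2.4,interpolation=cv2.INTER_CUBIC))
```

```text
(no output)
```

View pics/top0c.png

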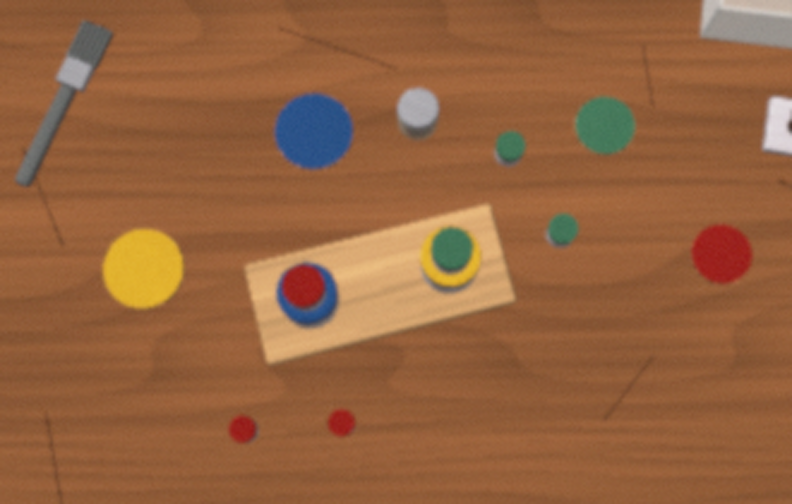

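The red candidates in the top image are (274,269), (251,328) and (292,326). The green ones are (338,253), (362,211) and (384,246). The stacked ones, red on blue and green on yellow, are clearly the largest and the only ones standing on wide tins, and the enlarged crop confirms it. Next I'll measure positions.

```bash
cat > h.py <<'E'
import numpy as np,cv2
from cell import env
def proj_inv(K,T,px,z):
    d=np.array([(px[0]-K[0,2])/K[0,0],-(px[1]-K[1,2])/K[1,1],-1.0])
    w=T[:3,:3]@d; o=T[:3,3]; return (o+w*(z-o[2])/w[2])
def proj(K,T,p):
    c=T[:3,:3].T@(np.asarray(p,float)-T[:3,3]); return np.array([K[0,0]*c[0]/-c[2]+K[0,2],K[1,1]*-c[1]/-c[2]+K[1,2]])
def mask(im,col):
    h=cv2.cvtColor(im,cv2.COLOR_RGB2HSV); H,S,V=[h[...,i].astype(int) for i in range(3)]
    if col=="blue": m=(H>100)&(H<130)&(S>110)
    if col=="green": m=(H>50)&(H<95)&(S>70)
    if col=="yellow": m=(H>19)&(H<32)&(S>160)&(V>140)
    if col=="red": m=((H<5)|(H>172))&(S>170)&(V>80)
    return m.astype(np.uint8)
def blobs(im,col,amin=40):
    m=cv2.morphologyEx(mask(im,col),cv2.MORPH_OPEN,np.ones((2,2),np.uint8))
    n,l,s,c=cv2.connectedComponentsWithStats(m)
    out=[]
    for i in range(1,n):
        if s[i,4]<amin: continue
        pts=cv2.findNonZero((l==i).astype(np.uint8)); hull=cv2.convexHull(pts)
        M=cv2.moments(hull); hc=(M["m10"]/M["m00"],M["m01"]/M["m00"])
        out.append((s[i,4],c[i].round(1),np.round(hc,1),s[i,:4]))
    return sorted(out,key=lambda a:-a[0])
E
python3 - <<'E'
from h import *
for c in ("top","scene"):
    r=env.read_camera(c); K,T=r["K"],r["cam_to_world"]
    for col in ("blue","yellow","red","green"):
        for a,ce,hc,b in blobs(r["frame"],col)[:6]:
            print(c,col,a,ce,hc,b,*[proj_inv(K,T,hc,z)[:2].round(1) for z in (5,75,120)])
E
```

```text
top blue 719 [281.3 205.2] [281.2 205.2] [266 191  31  30] [642.4 124.6] [622.8 119.9] [610.3 116.9]
top blue 137 [281.2 277.7] [279.9 275.4] [267 265  24  20] [458.1 129.8] [448.  124.8] [441.5 121.6]
top yellow 842 [210.2 262.4] [210.2 262.4] [194 247  33  32] [495.8 307.2] [483.8 293.2] [476.  284.2]
top yellow 187 [337.6 261.4] [337.9 258.7] [326 248  25  22] [497.5 -18.6] [485.4 -16. ] [477.6 -14.4]
top red 453 [451.3 256.4] [451.4 256.4] [440 245  24  24] [ 496.5 -308.5] [ 484.4 -291.1] [ 476.6 -280. ]
top red 209 [276.9 269.7] [276.9 269.7] [269 262  17  16] [472.9 137.3] [462.  131.9] [455.  128.5]
top red 84 [292.8 326.6] [292.8 326.6] [288 322  11  10] [328.7  98.9] [325.1  95.5] [322.8  93.4]
top red 84 [251.6 329.4] [251.6 329.4] [247 325  10  10] [324.2 201.6] [320.9 192.9] [318.8 187.4]
top green 3123 [338.  450.4] [337.5 453.5] [294 420  91  60] [26.4 -3.3] [38.2 -1.5] [45.9 -0.3]
top green 1335 [619.  464.2] [618.7 464.1] [590 445  50  35] [ -13.2 -669.9] [   0.7 -634.1] [   9.6 -611.1]
top green 399 [402.6 202.7] [402.7 202.7] [392 192  23  22] [ 641.4 -191.8] [ 621.
[... 580 characters left out ...]
 [208.1  71.9] [195  69  28   7] [-243.9  -88. ] [-131.8  -91.1] [-59.7 -93.1]
scene yellow 932 [438.  244.5] [437.9 244.5] [419 230  39  30] [503.8 308.9] [558.5 275.3] [593.6 253.7]
scene yellow 284 [283.5 253.8] [284.4 250.8] [269 241  31  22] [449.5  -7.3] [508.4 -16.6] [546.2 -22.6]
scene red 685 [137.7 298.3] [137.7 298.2] [122 285  33  27] [ 504.1 -304.5] [ 558.8 -291. ] [ 593.9 -282.3]
scene red 251 [354.2 206.5] [354.3 206.6] [344 199  21  16] [357.9 168.3] [423.8 145.5] [466.1 130.9]
scene red 87 [322.5 196.8] [322.5 196.9] [317 193  12   9] [312.7 106.9] [382.   88.8] [426.6  77.2]
scene red 79 [366.  188.5] [366.  188.5] [361 185  11   8] [307.9 210.1] [377.6 184.1] [422.4 167.4]
```

>>> drive_tool --pt "0 0 -2.5" --pt "0 0 -2.5" --pt "2.4 -5.6 0" --pt "2.4 -5.6 0" --pt "2.4 -5.6 0" --pt "2.4 -5.6 0" --pt "2.4 -5.6 0" --pt "2.4 -5.6 0" --pt "2.4 -5.6 0" --pt "2.4 -5.6 0" --pt "2.4 -5.6 0" --pt "2.4 -5.6 0" --spin '[0.184,0.184,0,0,0,0,0,0,0,0,0,0]' --jaw 100 --force 25

```text
t: 3.7
position: [474.5, -44.4, 265.0]
orientation: [1.0, 0.0, 0.001, 0.0]
ft_force: [0.5, -0.3, 0.6]
grip_width: 1.003
```

```bash
cat >> h.py <<'E'
def wrist(save=None):
    from scipy.spatial.transform import Rotation as R
    s=env.sense(); r=env.read_camera("wrist")
    W=np.eye(4); W[:3,:3]=R.from_quat(s["orientation"]).as_matrix(); W[:3,3]=s["position"]
    T=W@r["mount"]
    if save: cv2.imwrite(save,r["frame"][:,:,::-1])
    return r["frame"],r["K"],T,s
E
python3 - <<'E'
from h import *
im,K,T,s=wrist("pics/w1.png"); print(s["position"],s["t"],K,T)
for col in ("blue","yellow","red","green"):
    for a,ce,hc,b in blobs(im,col,100)[:6]:
        print(col,a,ce,hc,b,*[proj_inv(K,T,hc,z)[:2].round(1) for z in (5,75,120)])
E
```

```text
[474.50087073 -44.39964782 265.03752734] 3.7 [[331.86064304   0.         318.1139079 ]
 [  0.         331.86064304 241.75779699]
 [  0.           0.           1.        ]] [[-8.29074471e-04  9.69912626e-01  2.43451866e-01  5.42626198e+02]
 [-9.99999606e-01 -8.81154191e-04  1.05024582e-04 -4.49240422e+01]
 [ 3.16383301e-04 -2.43451683e-01  9.69912974e-01  4.35121746e+02]
 [ 0.00000000e+00  0.00000000e+00  0.00000000e+00  1.00000000e+00]]
blue 4274 [174.3  69.5] [174.3  69.4] [139  31  72  78] [644.9 124.8] [628.2  97.2] [617.5  79.5]
blue 1047 [173.3 231.3] [167.6 234.3] [138 210  56  54] [445.1 155. ] [460.9 122.5] [471.1 101.5]
yellow 3434 [ 44.7 194.3] [ 44.7 194.4] [ 12 162  67  66] [498.  307.6] [505.2 250.2] [509.9 213.4]
yellow 865 [297.  197.6] [293.5 204.6] [265 180  55  54] [484.5 -13. ] [493.9 -18.2] [500.  -21.6]
red 1923 [521.7 194.1] [521.7 194. ] [497 170  50  49] [ 497.9 -307.6] [ 505.2 -264.9] [ 509.9 -237.4]
red 1447 [143.5 247. ] [143.6 246.8] [121 227  47  41] [427.9 189.1] [446.6 151. ] [458.6 126.5]
red 221 [135.4 323. ] [135.7 322.8] [127 315  21  18] [316.  214.8] [352.9 172.5] [376.6 145.3]
green 2462 [441.3  71. ] [441.4  71. ] [415  42  54  59] [ 642.9 -191.1] [ 626.6 -167.3] [ 616.1 -152. ]
green 1390 [288.9 213.2] [288.8 213.2] [268 193  42  42] [473.2  -6.7] [484.5 -12.9] [491.8 -16.9]
green 642 [353.8  92.4] [353.8  92.4] [341  78  27  30] [619.5 -88. ] [607. -81.] [599.  -76.5]
green 547 [394.8 174.3] [394.9 174.3] [382 162  27  26] [ 523.  -142.7] [ 526.2 -126.8] [ 528.3 -116.5]
```

View pics/w1.png

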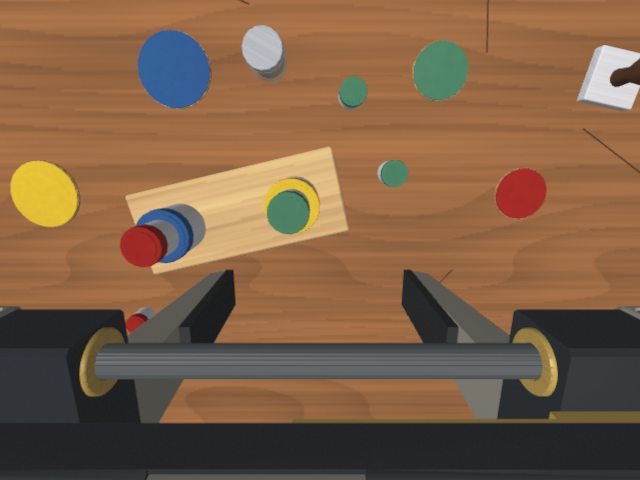

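The wrist picture agrees with the top view. Green lid is at (289,213), red lid at (143,247), and the coasters are clear at (174,69), (441,71), (45,194) and (522,194). Green tin first.

>>> drive_tool --pt "1.7 -2.7 0" --pt "0 0 4" --pt "0 0 4" --pt "0 0 4" --pt "0 0 4" --pt "0 0 2.1" --pt "0 0 0" --pt "0 0 0" --spin '[0,0,0,0,0,0,0,0]'

```text
t: 4.75
position: [491.6, -19.2, 84.5]
orientation: [1.0, 0.0, 0.001, 0.0]
ft_force: [-0.2, 0.1, 0.7]
grip_width: 1.0
```

>>> drive_tool --pt "0 0 0" --pt "0 0 0" --pt "0 0 0" --pt "0 0 0" --pt "0 0 0" --pt "0 0 0" --spin '[0,0,0,0,0,0]' --jaw 35 --force 20

```text
t: 5.5
position: [491.0, -18.8, 83.7]
orientation: [1.0, 0.0, 0.0, -0.0]
ft_force: [-0.4, 1.2, 1.1]
grip_width: 0.454
```

>>> drive_tool --pt "0 0 0" --pt "0 0 -1.5" --pt "0 0 -3" --pt "0 0 -3" --pt "3 3.5 0" --pt "3 3.5 0" --pt "3 3.5 0" --pt "3 3.5 0" --pt "3.1 3.2 0" --pt "0 0 0" --pt "0 0 0" --spin '[0,0,0,0,0,0,0,0,0,0,0]' --jaw 25

```text
t: 6.88
position: [641.3, -190.4, 158.6]
orientation: [1.0, 0.0, -0.001, -0.0]
ft_force: [0.3, 0.6, -0.9]
grip_width: 0.452
```

Run:
```python
from h import *
im,K,T,s=wrist("pics/w2.png"); print(s["position"],s["t"],s["grip_width"])
for col,z in (("blue",75),("yellow",75),("red",120),("green",5),("blue",5)):
    for a,ce,hc,b in blobs(im,col,100)[:6]:
        print(col,a,ce,hc,b,z,proj_inv(K,T,hc,z)[:2].round(1))
```

```text
[ 641.26773157 -190.4406178   158.58115891] 6.875 0.4520031396104663
blue 2806 [ 18.3 228.2] [ 18.5 228.2] [  0 185  44  81] 75 [656.5  43. ]
green 6209 [318.8 306.4] [318.8 306.3] [272 263  94  81] 5 [ 557.4 -191.5]
green 2855 [318.2 223.8] [318.3 224.7] [287 195  64  57] 5 [ 645.3 -191. ]
green 911 [206.3 260.4] [206.4 260.4] [189 244  36  34] 5 [608.2 -76.8]
blue 2806 [ 18.3 228.2] [ 18.5 228.2] [  0 185  44  81] 5 [641.7 107.7]
```

View pics/w2.png

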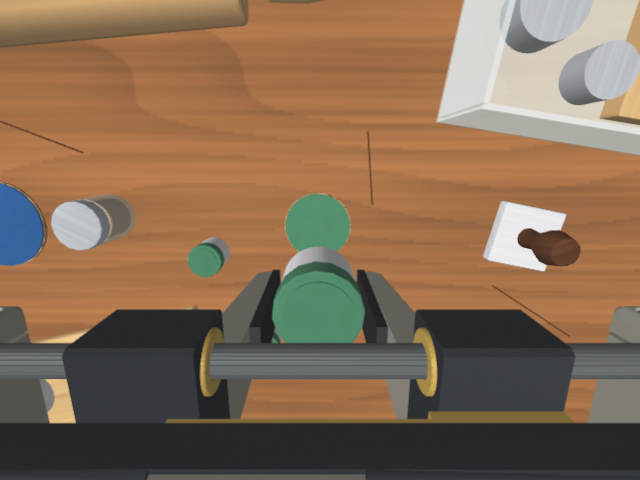

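>>> drive_tool --pt "0.2 0 4" --pt "0 0 4" --pt "0 0 3" --pt "0 0 1.5" --pt "0 0 1" --pt "0 0 0.4" --pt "0 0 0" --pt "0 0 0" --spin '[0,0,0,0,0,0,0,0]'

```text
t: 7.92
position: [644.6, -191.2, 20.5]
orientation: [1.0, 0.0, 0.001, 0.0]
ft_force: [0.3, -0.0, -0.9]
grip_width: 0.456
```

Noise is about 1 mm, so I'll lower in small steps until there is contact force.

>>> drive_tool --pt "0 0 0.3" --pt "0 0 0.2" --pt "0 0 0" --pt "0 0 0" --spin '[0,0,0,0]'

```text
t: 8.43
position: [644.0, -191.0, 14.5]
orientation: [1.0, 0.0, -0.0, 0.0]
ft_force: [0.3, -1.0, -0.8]
grip_width: 0.453
```

>>> drive_tool --pt "0 0 0.1" --pt "0 0 0" --pt "0 0 0" --spin '[0,0,0]'

```text
t: 8.8
position: [644.1, -191.1, 13.7]
orientation: [1.0, 0.0, 0.0, 0.0]
ft_force: [-0.2, 0.0, -0.0]
grip_width: 0.451
```

>>> drive_tool --pt "0 0 0.1" --pt "0 0 0" --pt "0 0 0" --spin '[0,0,0]'

```text
t: 9.18
position: [644.1, -191.1, 13.7]
orientation: [1.0, 0.0, 0.0, 0.0]
ft_force: [-3.1, 1.1, 6.8]
grip_width: 0.452
```

>>> drive_tool --pt "0 0 0" --pt "0 0 0" --pt "0 0 0" --pt "0 0 -1" --pt "0 0 -4" --pt "0 0 -5" --pt "0 0 -5" --pt "0 0 -5" --pt "0 0 -1" --spin '[0,0,0,0,0,0,0,0,0]' --jaw 75

```text
t: 10.3
position: [646.1, -191.3, 227.9]
orientation: [1.0, 0.0, 0.004, 0.001]
ft_force: [0.8, 0.4, -0.1]
grip_width: 0.75
```

>>> drive_tool --pt "-2.65 -4.55 0" --pt "-2.65 -4.55 0" --pt "-2.65 -4.55 0" --pt "-2.65 -4.55 0" --pt "-2.65 -4.55 0" --pt "-2.65 -4.55 0" --pt "-2.65 -4.55 0" --pt "0 0 0" --pt "0 0 0" --spin '[0,0,0,0,0,0,0,0,0]' --jaw 100

```text
t: 11.42
position: [458.3, 126.6, 222.3]
orientation: [1.0, 0.0, -0.0, 0.0]
ft_force: [0.7, 0.2, 0.1]
grip_width: 1.0
```

Run:
```python
from h import *
im,K,T,s=wrist("pics/w3.png"); print(s["position"],s["t"],s["grip_width"])
for col,z in (("blue",75),("yellow",75),("red",120),("green",50)):
    for a,ce,hc,b in blobs(im,col,100)[:6]:
        print(col,a,ce,hc,b,z,proj_inv(K,T,hc,z)[:2].round(1))
```

```text
[458.31439816 126.595195   222.2724942 ] 11.425 1.0002616253672458
blue 5540 [318.7  41.6] [318.6  41.6] [279   0  80  86] 75 [623.2 125.5]
blue 1025 [315.5 217. ] [314.9 225. ] [284 200  62  49] 75 [463.4 129.1]
yellow 4311 [160.3 183.7] [160.3 183.6] [124 147  74  74] 75 [503.3 274.9]
yellow 3409 [465.  195.6] [465.  195.6] [431 165  69  63] 75 [491.8 -14. ]
red 1763 [313.7 241.2] [313.7 241.2] [291 217  47  49] 120 [458.4 129.7]
red 396 [340.5 326.5] [340.5 326.4] [330 315  22  23] 120 [378.9 105.8]
red 381 [257.3 329.9] [257.3 329.9] [247 319  22  22] 120 [375.5 181.2]
green 1412 [610.1  46.6] [616.4  44.1] [589  10  51  67] 50 [ 628.6 -150.1]
green 1000 [529.7  66.4] [529.7  66.4] [512  49  36  36] 50 [609.8 -72.8]
green 838 [565.1 160.1] [565.1 160.1] [548 146  35  29] 50 [ 524.4 -121.5]
green 298 [635.1  35.9] [634.9  36. ] [629  16  11  39] 50 [ 635.2 -165.6]
```

View pics/w3.png

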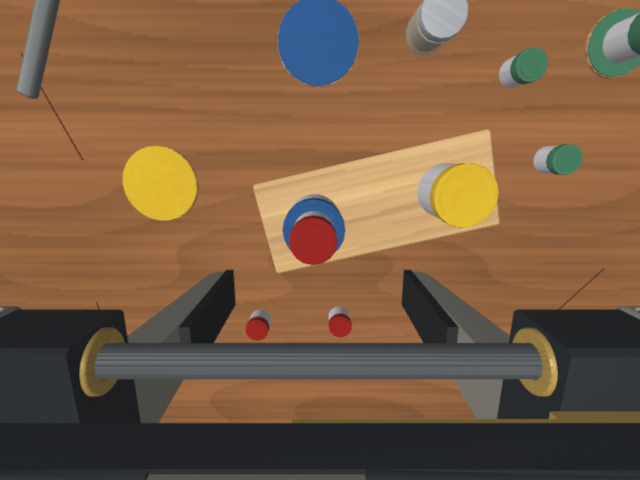

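>>> drive_tool --pt "0 -0.2 3.5" --pt "0 0 4" --pt "0 0 4" --pt "0 0 2.2" --pt "0 0 0" --pt "0 0 0" --spin '[0,0,0,0,0,0]'

```text
t: 12.22
position: [459.2, 128.8, 86.1]
orientation: [1.0, -0.0, 0.0, -0.0]
ft_force: [0.8, 0.3, 0.0]
grip_width: 0.998
```

>>> drive_tool --pt "0 0 0" --pt "0 0 0" --pt "0 0 0" --pt "0 0 0" --pt "0 0 0" --pt "0 0 0" --spin '[0,0,0,0,0,0]' --jaw 25

```text
t: 12.98
position: [458.3, 129.5, 85.6]
orientation: [1.0, 0.0, 0.0, -0.0]
ft_force: [-0.4, 0.5, 0.3]
grip_width: 0.454
```

>>> drive_tool --pt "0 0 -1.5" --pt "0 0 -3" --pt "0 0 -3" --pt "0.5 5.45 0" --pt "0.5 5.45 0" --pt "0.5 5.45 0" --pt "0.5 5.45 0" --pt "0.5 5.45 0" --pt "0.5 5.45 0" --pt "0.5 5.45 0" --pt "0.45 5.5 0" --spin '[0,0,0,0,0,0,0,0,0,0,0]'

```text
t: 14.35
position: [498.1, -308.8, 161.6]
orientation: [1.0, 0.0, 0.0, -0.0]
ft_force: [1.1, -0.3, -1.6]
grip_width: 0.454
```

>>> drive_tool --pt "0 0 0" --pt "0 0 3" --pt "0 0 3" --pt "0 0 0" --pt "0 0 0" --spin '[0,0,0,0,0]'

```text
t: 14.98
position: [498.9, -306.8, 101.9]
orientation: [1.0, 0.001, 0.001, 0.0]
ft_force: [1.1, -0.2, -1.5]
grip_width: 0.452
```

Run:
```python
from h import *
im,K,T,s=wrist("pics/w4.png"); print(s["position"],s["t"],s["grip_width"])
for col,z in (("red",5),("green",50)):
    for a,ce,hc,b in blobs(im,col,100)[:6]:
        print(col,a,ce,hc,b,z,proj_inv(K,T,hc,z)[:2].round(1))
```

```text
[ 498.89051156 -306.81270204  101.91273703] 14.975 0.45164442951614325
red 5952 [318.8 307.3] [318.8 307.1] [273 265  92  79] 5 [ 441.2 -308. ]
red 3079 [317.9 233.1] [317.9 237.5] [280 206  77  59] 5 [ 503.7 -307.2]
green 6919 [145.8  41.9] [149.3  44.1] [ 92   0 111  98] 50 [ 633.5 -206. ]
green 1690 [ 88.1 216.5] [ 88.  216.5] [ 63 196  51  43] 50 [ 528.9 -151.6]
green 709 [ 8.  88.1] [ 8.2 88.1] [ 0 64 20 46] 50 [ 609.1 -115.8]
```

View pics/w4.png

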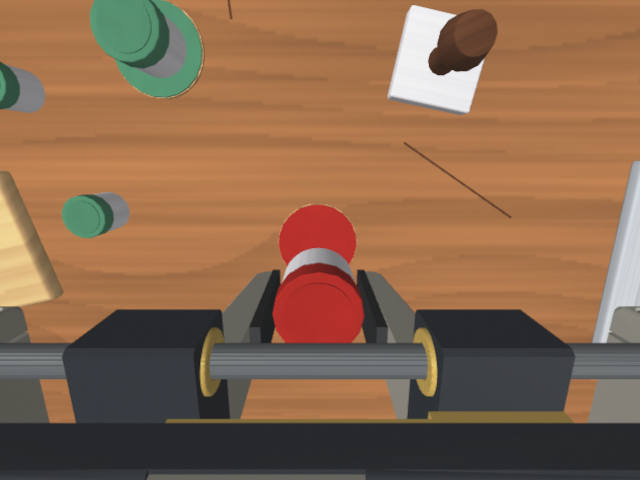

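The held red tin at (319,300) is upright and in line with the red coaster at (318,238). Lowering it.

>>> drive_tool --pt "0 0 3.5" --pt "0 0 2.5" --pt "0 0 1.5" --pt "0 0 0.7" --pt "0 0 0.2" --pt "0 0 0.1" --pt "0 0 0" --pt "0 0 0" --spin '[0,0,0,0,0,0,0,0]'

```text
t: 16.02
position: [498.3, -307.3, 16.0]
orientation: [1.0, 0.0, 0.0, 0.0]
ft_force: [0.7, 0.5, -1.5]
grip_width: 0.452
```

>>> drive_tool --pt "0 0 0.15" --pt "0 0 0" --pt "0 0 0" --spin '[0,0,0]'

```text
t: 16.4
position: [498.4, -307.3, 15.6]
orientation: [1.0, 0.0, 0.0, 0.0]
ft_force: [-1.5, 0.4, 9.1]
grip_width: 0.454
```

>>> drive_tool --pt "0 0 0" --pt "0 0 0" --pt "0 0 0" --pt "0 0 -1" --pt "0 0 -4" --pt "0 0 -5" --pt "0 -4.8 -5" --pt "-0.1 -6.1 -1" --pt "-0.1 -6.1 0" --pt "-0.2 -6.1 0" --pt "-0.2 -6.1 0" --pt "0 0 0" --spin '[0,0,0,0,0,0,0,0,0,0,0,0]' --jaw 75

```text
t: 17.9
position: [491.7, -14.5, 170.2]
orientation: [1.0, 0.005, 0.001, -0.001]
ft_force: [-0.5, -1.2, -0.2]
grip_width: 0.747
```

>>> drive_tool --pt "0 0 0" --pt "0 0 0" --spin '[0,0]' --jaw 100

```text
t: 18.15
position: [492.0, -21.6, 169.2]
orientation: [1.0, -0.001, 0.0, 0.0]
ft_force: [0.4, -0.7, 0.0]
grip_width: 0.943
```

Run:
```python
from h import *
im,K,T,s=wrist("pics/w5.png"); print(s["position"],s["t"],s["grip_width"])
for col,z in (("red",50),("green",50),("yellow",75),("blue",75)):
    for a,ce,hc,b in blobs(im,col,100)[:6]:
        print(col,a,ce,hc,b,z,proj_inv(K,T,hc,z)[:2].round(1))
```

```text
[491.95955209 -21.63619405 169.22169586] 18.15 0.9432573495032205
red 2708 [606.2 222.9] [603.7 222.6] [565 189  75  64] 50 [ 503.9 -275.4]
red 214 [206.7 385.1] [206.7 385.3] [195 381  25  11] 50 [338.4  90.7]
green 4551 [514.   57.4] [511.3  58.8] [467  20  93  82] 50 [ 635.7 -175.2]
green 1152 [390.4  91.9] [390.3  91.9] [372  72  37  41] 50 [611.8 -80.9]
green 954 [440.9 197.1] [440.9 197.2] [423 181  36  34] 50 [ 526.9 -129.1]
yellow 4169 [311.  243.2] [311.  243.2] [275 207  73  73] 75 [492.4 -16.4]
yellow 2322 [ 15.6 225.9] [ 15.8 226. ] [  0 184  38  79] 75 [507.7 223. ]
blue 7230 [156.4  62.6] [156.4  62.6] [111  13  92 100] 75 [627.6  94.2]
blue 4170 [143.  280.3] [142.9 280.4] [105 246  77  70] 75 [460.5 126.1]
```

View pics/w5.png

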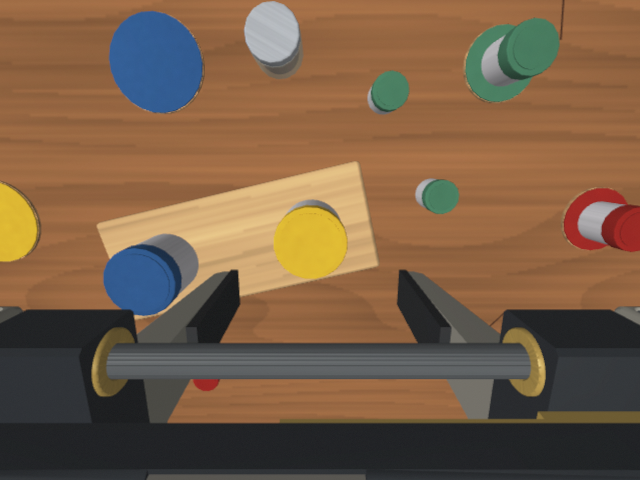

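>>> drive_tool --pt "0 -0.4 0" --pt "0 0 3.5" --pt "0 0 4" --pt "0 0 3.5" --pt "0 0 2.2" --pt "0 0 0" --pt "0 0 0" --spin '[0,0,0,0,0,0,0]'

```text
t: 19.08
position: [492.5, -15.9, 37.8]
orientation: [1.0, 0.0, 0.001, -0.0]
ft_force: [-0.3, -0.2, -0.1]
grip_width: 1.001
```

>>> drive_tool --pt "0 0 0" --pt "0 0 0" --pt "0 0 0" --pt "0 0 0" --pt "0 0 0" --spin '[0,0,0,0,0]' --jaw 45 --force 30

```text
t: 19.7
position: [492.1, -15.8, 37.6]
orientation: [1.0, 0.0, 0.0, 0.0]
ft_force: [-1.5, 0.3, 5.6]
grip_width: 0.673
```

>>> drive_tool --pt "0 0 -1.5" --pt "0 0 -3" --pt "0 0 -4" --pt "0 0 -2" --pt "0.1 -5.4 0" --pt "0.1 -5.4 0" --pt "0.1 -5.4 0" --pt "0.1 -5.4 0" --pt "0.1 -5.4 0" --pt "0.1 -5.3 0" --pt "0 0 0" --pt "0 0 0" --spin '[0,0,0,0,0,0,0,0,0,0,0,0]'

```text
t: 21.2
position: [497.1, 306.2, 141.8]
orientation: [1.0, 0.001, -0.001, 0.001]
ft_force: [0.7, -0.6, -2.8]
grip_width: 0.669
```

Run:
```python
from h import *
im,K,T,s=wrist("pics/w6.png"); print(s["position"],s["t"],s["grip_width"])
for col,z in (("yellow",5),):
    for a,ce,hc,b in blobs(im,col,100)[:6]:
        print(col,a,ce,hc,b,z,proj_inv(K,T,hc,z)[:2].round(1))
```

```text
[497.14643828 306.18643643 141.78183879] 21.2 0.6694334709292858
yellow 10935 [318.2 301.6] [318.2 301.1] [250 246 139  98] 5 [426.8 305.4]
yellow 3323 [313.7 214.4] [314.2 220.6] [271 187  90  64] 5 [508.4 309.1]
```

View pics/w6.png

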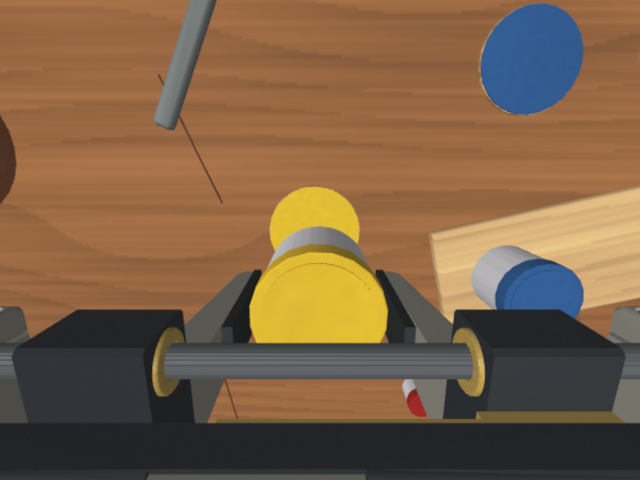

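>>> drive_tool --pt "0.1 -0.15 3.5" --pt "0 0 3.5" --pt "0 0 2.5" --pt "0 0 1.2" --pt "0 0 0.4" --pt "0 0 0.1" --pt "0 0 0" --pt "0 0 0" --spin '[0,0,0,0,0,0,0,0]'

```text
t: 22.25
position: [499.0, 308.9, 30.9]
orientation: [1.0, 0.0, 0.001, -0.0]
ft_force: [-0.1, 0.8, -4.1]
grip_width: 0.673
```

>>> drive_tool --pt "0 0 0.15" --pt "0 0 0" --pt "0 0 0" --spin '[0,0,0]'

```text
t: 22.62
position: [498.6, 308.7, 28.6]
orientation: [1.0, 0.0, -0.0, 0.0]
ft_force: [-0.1, -0.5, -2.7]
grip_width: 0.671
```

>>> drive_tool --pt "0 0 0.15" --pt "0 0 0" --pt "0 0 0" --spin '[0,0,0]'

```text
t: 23.0
position: [498.7, 308.8, 27.6]
orientation: [1.0, 0.0, 0.0, -0.0]
ft_force: [-1.8, -1.3, 4.1]
grip_width: 0.672
```

>>> drive_tool --pt "0 0 0" --pt "0 0 0" --pt "0 0 0" --pt "0 0 -1" --pt "0 0 -4" --pt "0 0 -5" --pt "0 0 -4" --pt "-1 4.6 0" --pt "-1 4.5 0" --pt "-1 4.5 0" --pt "-0.9 4.5 0" --pt "0 0 0" --spin '[0,0,0,0,0,0,0,0,0,0,0,0]' --jaw 97

```text
t: 24.5
position: [459.6, 124.1, 167.7]
orientation: [1.0, -0.002, 0.0, 0.001]
ft_force: [-0.1, 0.3, -0.1]
grip_width: 0.967
```

>>> drive_tool --pt "0 0 0" --pt "0 0 0" --spin '[0,0]' --jaw 100

```text
t: 24.75
position: [460.0, 129.2, 167.4]
orientation: [1.0, 0.001, 0.0, -0.0]
ft_force: [0.1, -0.3, -1.1]
grip_width: 1.002
```

Run:
```python
from h import *
im,K,T,s=wrist("pics/w7.png"); print(s["position"],s["t"],s["grip_width"])
for col,z in (("yellow",65),("blue",75),("blue",5)):
    for a,ce,hc,b in blobs(im,col,100)[:6]:
        print(col,a,ce,hc,b,z,proj_inv(K,T,hc,z)[:2].round(1))
```

```text
[459.95985031 129.19436912 167.43309419] 24.75 1.001889384045814
yellow 6115 [116.1 192.2] [123.3 191.1] [ 64 146 117  87] 65 [501.9 287.8]
blue 6002 [322.4  33.2] [322.5  33.3] [276   0  94  76] 75 [613.5 125.9]
blue 4163 [316.9 245.4] [316.8 245.4] [281 209  73  73] 75 [459.1 129.8]
blue 6002 [322.4  33.2] [322.5  33.3] [276   0  94  76] 5 [636.3 125.2]
blue 4163 [316.9 245.4] [316.8 245.4] [281 209  73  73] 5 [440.6 130.2]
```

View pics/w7.png

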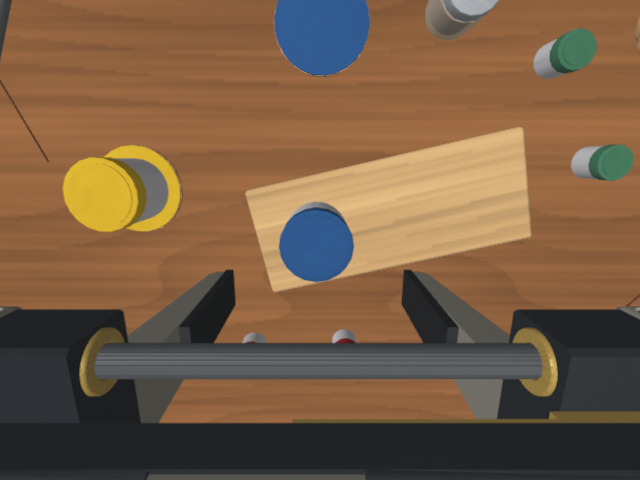

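The yellow tin stands on its coaster, and the blue tin is centred under the gripper at (317,245). Grasping it.

>>> drive_tool --pt "0 0 3.5" --pt "0 0 4" --pt "0 0 3.5" --pt "0 0 2" --pt "0 0 0" --pt "0 0 0" --spin '[0,0,0,0,0,0]'

```text
t: 25.55
position: [460.3, 128.5, 37.7]
orientation: [1.0, 0.001, 0.0, -0.0]
ft_force: [-0.1, 0.3, 0.3]
grip_width: 0.999
```

>>> drive_tool --pt "0 0 0" --pt "0 0 0" --pt "0 0 0" --pt "0 0 0" --pt "0 0 0" --spin '[0,0,0,0,0]' --jaw 45

```text
t: 26.18
position: [460.3, 128.4, 37.7]
orientation: [1.0, 0.001, 0.001, -0.0]
ft_force: [0.2, 2.7, 4.9]
grip_width: 0.668
```

>>> drive_tool --pt "0 0 -1.5" --pt "0 0 -3" --pt "0 0 -3" --pt "4.6 0.1 0" --pt "4.6 0.1 0" --pt "4.6 0.1 0" --pt "4.6 0.05 0" --pt "0 0 0" --pt "0 0 0" --spin '[0,0,0,0,0,0,0,0,0]'

```text
t: 27.3
position: [642.2, 123.8, 111.4]
orientation: [1.0, 0.0, -0.001, 0.0]
ft_force: [-0.5, 0.2, -3.5]
grip_width: 0.668
```

Run:
```python
from h import *
im,K,T,s=wrist("pics/w8.png"); print(s["position"],s["t"],s["grip_width"])
for col,z in (("blue",5),):
    for a,ce,hc,b in blobs(im,col,100)[:6]:
        print(col,a,ce,hc,b,z,proj_inv(K,T,hc,z)[:2].round(1))
```

```text
[642.22494614 123.75735258 111.42716956] 27.3 0.6676148195666637
blue 10757 [319.  302.3] [319.  302.1] [250 249 139  95] 5 [584.4 122.4]
blue 3891 [313.7 218. ] [314.4 225. ] [267 189  98  69] 5 [655.2 126.3]
```

View pics/w8.png

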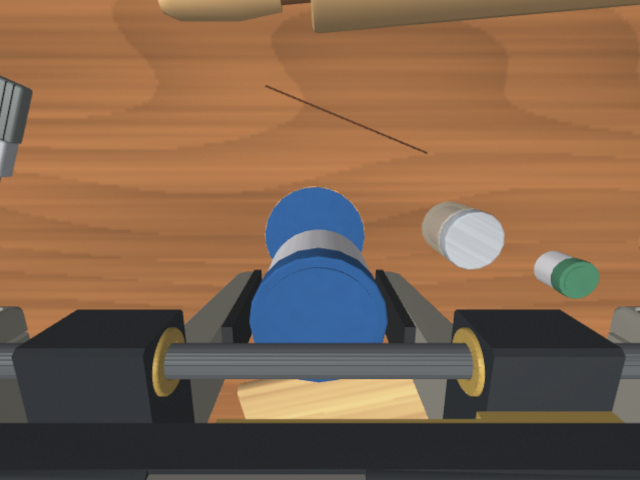

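>>> drive_tool --pt "0.15 -0.15 3" --pt "0 0 2.5" --pt "0 0 1.5" --pt "0 0 0.7" --pt "0 0 0.3" --pt "0 0 0.15" --pt "0 0 0" --pt "0 0 0" --spin '[0,0,0,0,0,0,0,0]'

```text
t: 28.35
position: [645.5, 125.8, 31.1]
orientation: [1.0, 0.0, 0.0, -0.0]
ft_force: [-0.8, 0.4, -3.3]
grip_width: 0.667
```

>>> drive_tool --pt "0 0 0.15" --pt "0 0 0" --pt "0 0 0" --spin '[0,0,0]'

```text
t: 28.72
position: [645.2, 125.8, 29.1]
orientation: [1.0, 0.0, -0.0, 0.0]
ft_force: [-0.4, 0.9, -3.3]
grip_width: 0.669
```

>>> drive_tool --pt "0 0 0.15" --pt "0 0 0" --pt "0 0 0" --spin '[0,0,0]'

```text
t: 29.1
position: [645.4, 125.8, 27.8]
orientation: [1.0, 0.0, 0.0, -0.0]
ft_force: [-1.1, 0.4, -1.2]
grip_width: 0.669
```

>>> drive_tool --pt "0 0 0.05" --pt "0 0 0" --pt "0 0 0" --spin '[0,0,0]'

```text
t: 29.48
position: [645.4, 125.8, 27.8]
orientation: [1.0, 0.0, 0.0, 0.0]
ft_force: [-2.2, -0.9, 5.5]
grip_width: 0.668
```

>>> drive_tool --pt "0 0 0" --pt "0 0 0" --pt "0 0 0" --pt "0 0 -1" --pt "0 0 -4" --pt "0 0 -5" --pt "0 0 -5" --pt "-5 0 -5" --pt "-5 2 0" --pt "-5 2 0" --pt "-3 4 0" --pt "0 0 0" --spin '[0,0,0,0,0,0,0,0,0,0,0,0]' --jaw 95

```text
t: 30.98
position: [469.5, 42.7, 222.2]
orientation: [1.0, -0.002, 0.0, 0.001]
ft_force: [0.7, 0.2, 0.1]
grip_width: 0.951
```

>>> drive_tool --pt "0 0 -2" --pt "0 2 -2" --pt "0 2 -2" --pt "0 0 0" --pt "0 0 0" --spin '[0,0,0,0,0]'

```text
t: 31.6
position: [471.1, 6.8, 280.9]
orientation: [1.0, 0.001, -0.0, -0.0]
ft_force: [-0.0, -0.1, -1.0]
grip_width: 0.95
```

Run:
```python
from h import *
im,K,T,s=wrist("pics/w9.png"); print(s["position"],s["t"],s["grip_width"])
C=dict(blue=(644,125),yellow=(498,307.5),red=(498,-308),green=(642.5,-191.3))
for col,z in (("yellow",65),("blue",65),("red",50),("green",50)):
    print(col,"expected coaster px",proj(K,T,(*C[col],5)).round(1),"lid px",proj(K,T,(*C[col],z)).round(1))
r=env.read_camera("top"); cv2.imwrite("pics/top9.png",cv2.resize(r["frame"][150:360,150:480,::-1],None,fx=2.4,fy=2.4))
r=env.read_camera("scene"); cv2.imwrite("pics/scene9.png",cv2.resize(r["frame"][150:400,90:550,::-1],None,fx=1.7,fy=1.7))
```

```text
[471.08070931   6.84389938 280.86587357] 31.6 0.9497462825888054
yellow expected coaster px [ 92.4 189.8] lid px [ 58.2 194.6]
blue expected coaster px [221.5  69.8] lid px [205.4  55.1]
red expected coaster px [554.1 190.2] lid px [579.9 193.7]
green expected coaster px [479.6  71.4] lid px [498.9  61. ]
```

View pics/w9.png

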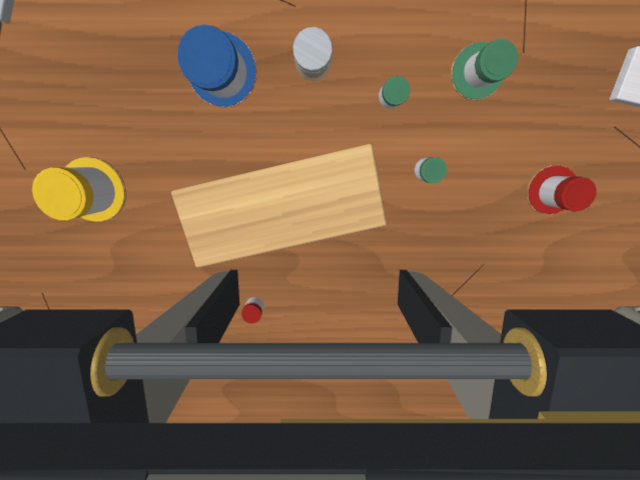

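View pics/top9.png

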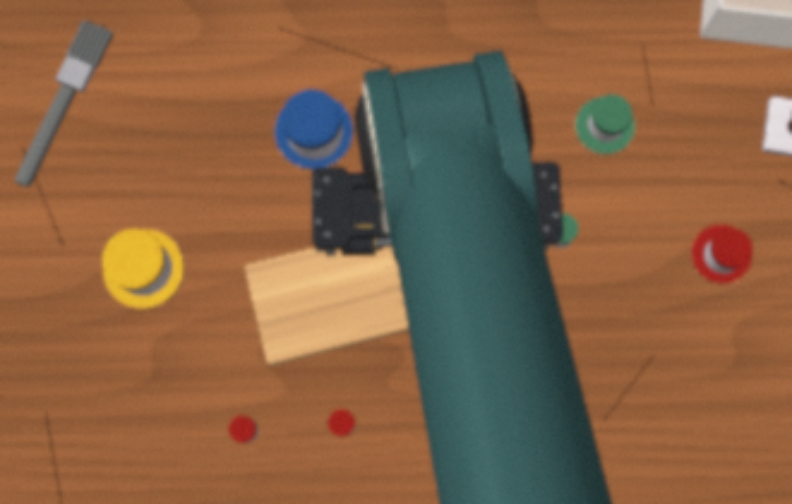

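View pics/scene9.png

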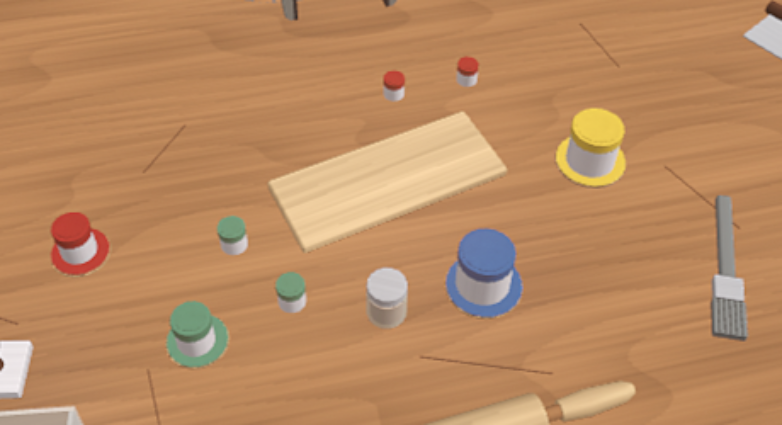

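All four tins stand upright on their coasters. In the wrist picture, blue is at (207,57), yellow (61,194), green (496,61) and red (575,194), all within about 5 px of the positions predicted for centred tins. The jar and brush haven't moved. Handing in.

Run:
```python
from cell import env
print(env.sense()["ft_force"]); print(env.sign_off())
```

```text
[-0.7984773  -0.38075622 -0.10735563]
the job is handed in; nothing more can be done
None
```

I unstacked both pairs and set all four tins down on the coasters of their own colours. I lowered each one until I felt contact, and handed in at about 32 s of the 96 s allowed. No verdict was reported.

- **Tins:** the last wrist, top and scene pictures show each tin upright and wholly on its coaster. The lids were about 2–5 px (roughly 2–5 mm) from where centred tins should appear; red was furthest off. The limit is 13 mm.
- **Other things:** the jar and brush look unmoved, the small look-alike tins were not touched, and the gripper was open and clear of everything.
- **Disagreement between cameras:** the scene camera placed things about 8–10 mm further out in x than the top camera. I worked from the wrist camera, which agreed with the top view to about 4 mm.

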